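# Turn the attachment carousel and fetch the felt polishing cone

## Task

The pointed felt polishing cone is out of reach under the wire guard of the revolving carousel. Without touching the cone, turn the carousel (a bar handle stands on its axis) until the cone is in the middle of the opening at the guard's front, and let go; then lift the cone out and stand it upright in the steel tray, ready for the polishing motor.

Things in the scene. Friction and masses are not known exactly. Their poses are not given: they have to be found in the camera images.
- cone: The wanted piece: round, upright, 70 mm tall, 32 mm across up to 48 mm, then tapering to a 10 mm blunt tip; lowest 18 mm brass with a foot 44 mm wide, 6 mm high; white felt above; 80 g. Origin: centre of its underside, z up. It starts in a compartment next to the front one. Not wanted, of the same materials: a flat-topped plug (32 by 50 mm), a wheel (58 mm wide) and a ball (40 mm wide).
- carousel: Grey turntable, 310 mm across; turns either way (3.1 rad) with light friction, stays where left. Origin: on its upright axis, 14 mm above the table; floor 8 mm above origin. Six compartments, centred at 0, 60.. degrees from its x axis; walls and rim 14 mm high. Handle: black bar on the axis, 70 mm long along x, 16 mm thick along y, 104 to 128 mm above origin; pinch it from above and twist.
- opening (a point): Fixed point: middle of the front opening, 110 mm from the carousel's axis, at compartment floor height (22 mm above the table); x points to the axis, z up. A fixed flat guard of steel bars, 350 mm square, lies 98 to 103 mm above the table. Its notch, 135 mm wide, runs from the front edge over this point to 30 mm beyond the axis; only there can pieces be reached from above.
- tray: Shallow square steel tray, fixed on the table, 120 by 120 mm outside, 14 mm high, walls and floor 4 mm thick. Origin: centre of its underside; z up, sides along x and y.

How it is judged:
On the way:
1. the cone, standing untouched in its compartment, has been brought to the middle of the opening (within 35 mm) and the handle let go (horizontal distance between cone and opening below 0.035 m and z of cone in the frame of carousel below 0.012 m and angle between cone's own z axis and vertical below 0.17 rad and contact force between each of the arm, the fingers and cone below 0.1 N and contact force between the fingers and carousel below 0.1 N), for 0.2 s.
At the end, for the whole second after the job is handed in: The cone stands upright (within 10 degrees) and at rest on the floor of the steel tray, within its walls (its centre within 45 mm of the tray's centre along each side) (x of cone in the frame of tray between -0.045 and 0.045 m and y of cone in the frame of tray between -0.045 and 0.045 m and z of cone in the frame of tray below 0.009 m and angle between cone's own z axis and vertical below 0.17 rad and linear speed of cone below 0.02 m/s); the robot touches nothing.
It fails at once if the cone touched by the robot while it is away from the opening, before it has been turned there (contact force between any of the fingers, the arm and cone above 0.3 N and horizontal distance between cone and opening above 0.05 m and z of cone in the frame of carousel below 0.012 m and horizontal distance between cone and carousel below 0.155 m).
It also fails if it takes over 54 s, if anything falls off the work surface, if the arm or the gripper's body presses on something with over 40 N, if the wrist force passes 120 N, or if a joint passes its speed limit or range.

## Robot

A 6-joint arm with a two-finger parallel gripper is mounted at the origin on the work surface. World frame = base frame: x ahead of the robot, y to its left, z up, the work surface at z = 0. Lengths are in m, angles in rad, forces in N, time in s.
With the tool pointing down it reaches from about 0.3 to 0.85 m from the base axis. Payload 4.2 kg.
Tool frame: the origin (TCP) lies at the very end of the fingers, on their centre line; the grasp point (between the pads) lies r.grip_point_offset behind it (r.grip_point_offset is the distance from the TCP to the grasp point, in m); z points along the fingers, y is the line along which they close (so a half turn about z gives the same grasp; the last joint's range is limited). The gripper opens to 91 mm and grips with 3 to 60 N. Pads are 32 mm wide; open, the fingers measure 118 mm over their backs; the gripper's body (76 mm by 178 mm) begins 60 mm behind the grasp point.
Start: joints at [-1.341, 0.32, 1.565, -0, 1.257, -0.02], TCP at [0.142, -0.557, 0.214] pointing down, gripper open.
Joint ranges: [-3.11, 3.11], [-0.84, 2.01], [0.21, 2.61], [-1.34, 4.49], [0.05, 2.63], [-2.56, 2.56]. Speed limits (rad/s): [2.57, 2.57, 3.14, 3.14, 3.14, 3.14].

## Interface

Orientations are given as a unit quaternion [w, x, y, z].
In Python, from station import r gives the robot as it stands. Calls block until the motion is done:
- r.goto(position, orientation): joint-space move of the TCP to a pose.
- r.servo_line(position, attitude=None, speed=0.15): straight line of the TCP; attitude=None keeps the orientation; speed is the mean speed in m/s.
- r.move_j(angles): joint-space move.
- r.gripper_open() and r.close_gripper(grip_force=None): open the fingers fully, or close them until they stop; grip_force is the grip in N (None keeps the last).
- r.sleep(seconds).
- r.ik(position, orientation): joint angles nearest the present ones, or None.
- r.get_image(name): name is "side" or "top"; returns a dict with "pixels" (480x640x3 uint8, red, green, blue), "fx", "fy", "cx", "cy" (pixels), "R" (3x3) and "t" (3): a world point X has camera coordinates R X + t. Camera axes: x right, y down, z forward; pixel columns grow to the right and rows downward; lengths in m; the calibration is good to about 2 mm. A picture is of the moment at which its call begins. There is no depth.
A pose or a line that the arm cannot do raises r.PlanningError and nothing moves.
- r.close_job(): hands the job in; it is judged then, once.
Readings, each from a call of its own:
- r.read_t(): time.
- r.read_joint_positions(): joint angles.
- r.read_joint_vel(): joint speeds.
- r.read_effort(): joint torques, N m.
- r.read_position(): TCP position.
- r.read_tcp_rot(): TCP orientation.
- r.read_contact_force(): force on the tool from outside, world axes, zero at the start.
- r.read_ft_torque(): the same for the moment, N m.
- r.read_width(): finger opening in m.
- r.read_finger_force(): force on a finger pad.
Only numpy, scipy, OpenCV 4.12 (cv2) and the standard library are available. Lean on these libraries where they do the work, as an engineer would, in place of code of your own. Each camera call takes 0.05 s, during which the arm holds its last target. There are 200 camera calls.

## Working session

There is one attempt and no reset: what is moved stays moved. The work goes in short steps, each a Python script; the robot and the scene stay as the last script left them, time stands still between calls to the robot, and variables do not carry over. Pictures are saved under pics/ and viewed, at most 10 in all, crops included, and the job is handed in when it is done.

```bash
mkdir -p pics
python3 - <<'E'
from station import r
import cv2
for n in("top","side"):
    d=r.get_image(n); cv2.imwrite(f"pics/{n}0.png",d["pixels"][:,:,::-1]); print(n,d["fx"],d["fy"],d["cx"],d["cy"],d["R"],d["t"])
print(r.grip_point_offset,r.read_t(),r.read_tcp_rot())
E
```

```text
top 443.04743369037095 443.04743369037095 314.66456999819513 235.31751579511965 [[ 0.00469717 -0.99922149  0.03917078]
 [-0.99184656 -0.0096439  -0.1270724 ]
 [ 0.12735124 -0.03825452 -0.9911197 ]] [0.00630784 0.56424115 0.6775621 ]
side 545.4966769989678 545.4966769989678 326.8975607038395 237.9071071244988 [[ 0.99841449 -0.0557991   0.00741461]
 [-0.02247112 -0.51587132 -0.85637132]
 [ 0.05160973  0.85484691 -0.51630727]] [-0.54414576  0.05818408  0.86263859]
0.0188 0.1 [-7.61669059e-04  9.92209314e-01  1.24579655e-01 -7.64553155e-05]
```

View pics/top0.png

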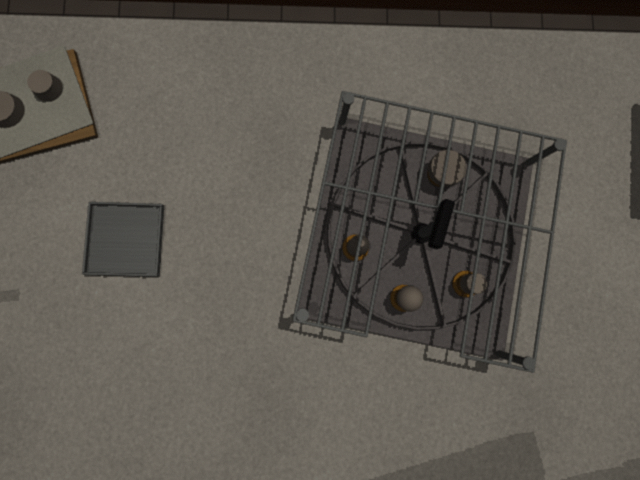

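View pics/side0.png

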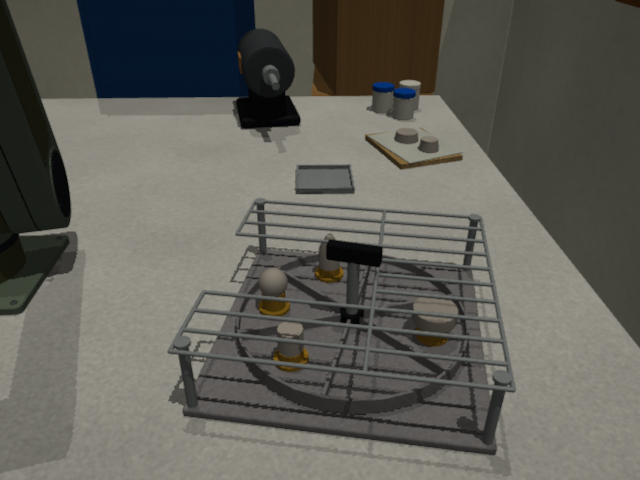

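The top view shows the guard with its corners near (346,97), (561,145), (531,363) and (302,316), and its notch at the bottom edge between x 367 and 462. The cone is at about (356,248), and the handle runs from (448,203) to (437,245). The ball is in front at (405,297), and the tray is around (124,240). The side view confirms that the pointed piece is the one at (328,258).

```bash
cat > h.py <<'E'
from station import r
import numpy as np, cv2
from scipy.spatial.transform import Rotation as Ro
def px(d,u,v,z):
    R,t=np.array(d["R"]),np.array(d["t"]); c=-R.T@t
    w=R.T@np.array([(u-d["cx"])/d["fx"],(v-d["cy"])/d["fy"],1]); return (c+w*(z-c[2])/w[2])
def proj(d,X):
    p=np.array(d["R"])@np.array(X)+d["t"]; return p[0]/p[2]*d["fx"]+d["cx"],p[1]/p[2]*d["fy"]+d["cy"]
def down(a): # tool z down, tool y at world angle a
    y=np.array([np.cos(a),np.sin(a),0]);z=np.array([0,0,-1.]);x=np.cross(y,z)
    q=Ro.from_matrix(np.c_[x,y,z]).as_quat(); return q[[3,0,1,2]]
E
python3 - <<'E'
from h import *
d=r.get_image("top");s=r.get_image("side")
p=lambda *a:np.round(px(*a),4)
G=[p(d,u,v,.103) for u,v in((346,97),(561,145),(531,363),(302,316))];print("guard",*G,np.mean(G,0))
print("gsides",*[np.linalg.norm(G[i]-G[i-1]) for i in range(4)])
print("notch",p(d,367,333,.1),p(d,462,352,.1))
print("handle",p(d,448,203,.142),p(d,437,245,.142))
print("handle side",p(s,328,243,.142),p(s,383,247,.142))
print("cone foot top",p(d,355,250,.026),"side",p(s,328,271,.025))
T=[p(d,u,v,.014) for u,v in((90,203),(163,204),(159,277),(84,276))];print("tray",*T,np.mean(T,0))
im=cv2.resize(d["pixels"][80:380,280:580,::-1],None,fx=2,fy=2,interpolation=3);cv2.imwrite("pics/c.png",cv2.convertScaleAbs(im,alpha=1.8))
E
```

```text
guard [ 0.7684 -0.0338  0.103 ] [ 0.6986 -0.3638  0.103 ] [ 0.3742 -0.298   0.103 ] [0.4397 0.0304 0.103 ] [ 0.570225 -0.1663    0.103   ]
gsides 0.33491092845710485 0.3373011117681055 0.3310060422409235 0.33486834726501097
notch [ 0.4158 -0.0627  0.1   ] [ 0.3892 -0.1995  0.1   ]
handle [ 0.5979 -0.1719  0.142 ] [ 0.5387 -0.1545  0.142 ]
handle side [ 0.5365 -0.1586  0.142 ] [ 0.6039 -0.171   0.142 ]
cone foot top [ 0.5419 -0.056   0.026 ] side [ 0.5437 -0.0505  0.025 ]
tray [0.6169 0.3791 0.014 ] [0.6167 0.2606 0.014 ] [0.4965 0.2613 0.014 ] [0.4974 0.3804 0.014 ] [0.556875 0.32035  0.014   ]
```

View pics/c.png

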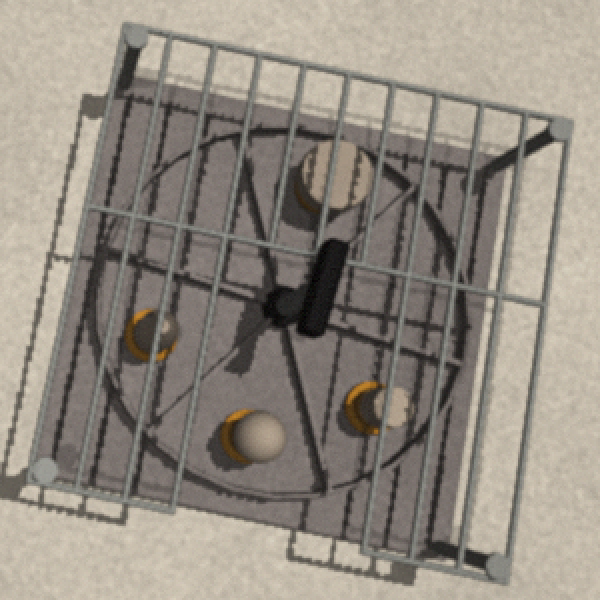

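Run:
```python
from h import *
A=np.array([.570,-.1655]); b=np.radians(-12.5); tw=np.radians(65)
best=None
for k in(0,1):
    a=b+np.pi/2+k*np.pi
    qs=[r.ik([*A,.117],down(a+tw*i/4)) for i in range(5)]
    print(k,[None if q is None else round(q[5],2) for q in qs])
    if all(q is not None for q in qs) and abs(qs[4][5]-qs[0][5])<2 and (best is None or max(abs(q[5]) for q in qs)<best[0]): best=(max(abs(q[5]) for q in qs),a)
a=best[1]
r.goto([*A,.2],down(a)); r.servo_line([*A,.119],speed=.12)
d=r.get_image("top");cv2.imwrite("pics/g.png",d["pixels"][80:380,280:580,::-1])
r.close_gripper(20); print(r.read_width(),r.read_contact_force(),r.read_ft_torque(),r.read_t(),a)
```

```text
0 [np.float64(-1.65), np.float64(-1.94), np.float64(-2.22), np.float64(-2.51), None]
1 [np.float64(1.49), np.float64(1.2), np.float64(0.92), np.float64(0.64), np.float64(0.35)]
0.015960926025092945 [-1.23669747  5.64099134  1.06112388] [0.89082682 0.05968701 0.08469057] 4.4083 4.494222823885399
```

Run:
```python
from h import *
A=np.array([.570,-.1655]); a=4.494222823885399; tw=np.radians(65)
for i in range(1,6):
    r.goto([*A,.119],down(a+tw*i/5)); print(r.read_width().round(4),np.round(r.read_contact_force(),1),np.round(r.read_ft_torque(),2))
r.sleep(.2); r.gripper_open(); r.servo_line([*A,.22],speed=.15)
# move aside to see
r.goto([.45,.1,.25],down(a+tw))
d=r.get_image("top");s=r.get_image("side");print(r.read_t())
im=cv2.resize(d["pixels"][80:380,280:580,::-1],None,fx=2,fy=2,interpolation=3);cv2.imwrite("pics/c2.png",cv2.convertScaleAbs(im,alpha=1.8))
im=cv2.resize(s["pixels"][180:440,180:510,::-1],None,fx=2,fy=2,interpolation=3);cv2.imwrite("pics/s2.png",cv2.convertScaleAbs(im,alpha=1.5))
```

```text
Traceback (most recent call last):
AttributeError: 'float' object has no attribute 'round'
```

The first step had already run before the error, so I repeat the script from there. The targets are absolute.

Run:
```python
from h import *
A=np.array([.570,-.1655]); a=4.494222823885399; tw=np.radians(65)
for i in range(2,6):
    r.goto([*A,.119],down(a+tw*i/5)); print(round(r.read_width(),4),np.round(r.read_contact_force(),1),np.round(r.read_ft_torque(),2))
r.sleep(.2); r.gripper_open(); r.servo_line([*A,.22],speed=.15)
# move aside to see
r.goto([.45,.1,.25],down(a+tw))
d=r.get_image("top");s=r.get_image("side");print(r.read_t())
im=cv2.resize(d["pixels"][80:380,280:580,::-1],None,fx=2,fy=2,interpolation=3);cv2.imwrite("pics/c2.png",cv2.convertScaleAbs(im,alpha=1.8))
im=cv2.resize(s["pixels"][180:440,180:510,::-1],None,fx=2,fy=2,interpolation=3);cv2.imwrite("pics/s2.png",cv2.convertScaleAbs(im,alpha=1.5))
```

```text
0.0164 [-1.2  5.7  1.3] [ 0.86  0.12 -0.61]
0.0161 [0.  4.8 1.8] [ 0.81  0.09 -0.62]
0.0159 [-0.5  5.2  1. ] [ 0.77  0.09 -0.63]
0.0161 [-0.8  5.5  2.3] [ 0.75  0.21 -0.66]
9.525
```

View pics/c2.png

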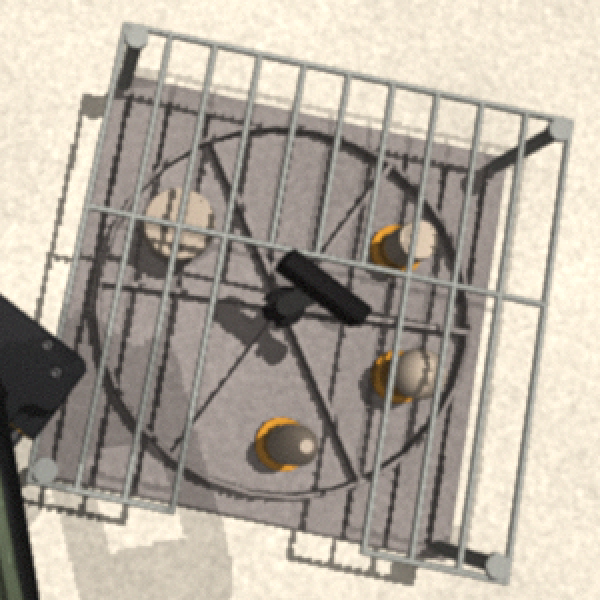

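View pics/s2.png

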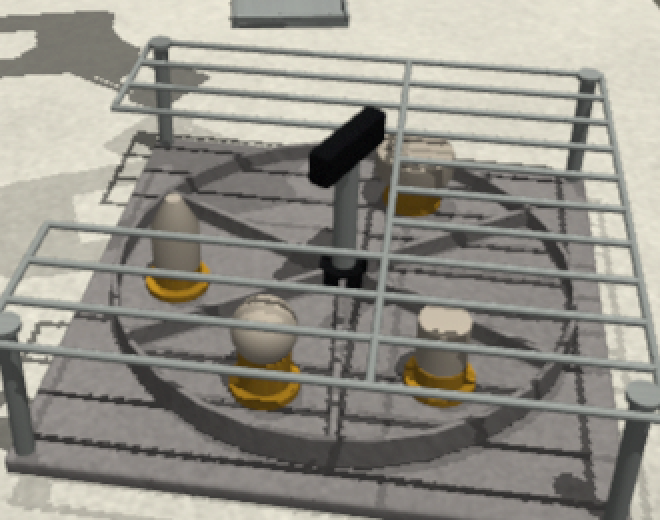

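The cone now stands upright in the notch. Its foot centre is at top-view crop (285,443) and its tip at (306,446). In the side-view crop the foot is at (178,280) and the tip at (174,198). Next I locate the cone relative to the opening.

Run:
```python
from h import *
d=r.get_image("top");s=r.get_image("side")
print(px(d,280+285/2,80+443/2,.026),px(d,280+306/2,80+446/2,.092),px(s,180+178/2,180+279/2,.026),px(s,180+174/2,180+198/2,.092))
# notch inner edges at front and deep: crop px
for u,v in((175,510),(364,550),(220,235),(406,275)): print("notch",px(d,280+u/2,80+v/2,.1))
for k in(0,1):
    a=np.radians(78.7)+k*np.pi;q=r.ik([.46,-.146,.044],down(a));print(k,None if q is None else np.round(q,2))
```

```text
[ 0.45922898 -0.16505957  0.026     ] [ 0.45840648 -0.16192689  0.092     ] [ 0.4577316  -0.16298999  0.026     ] [ 0.45826024 -0.16214345  0.092     ]
notch [ 0.41298648 -0.0634289   0.1       ]
notch [ 0.38503044 -0.19932735  0.1       ]
notch [ 0.6138687  -0.09926697  0.1       ]
notch [ 0.58523589 -0.23878201  0.1       ]
0 [-0.33  0.36  2.   -0.    0.78 -1.7 ]
1 [-0.33  0.36  2.   -0.    0.78  1.44]
```

The cone is about 19 mm to one side, which is a 10° overshoot. That is within the 35 mm tolerance, but the fingers have little room in the notch, so I turn the carousel back 10°.

Run:
```python
from h import *
A=np.array([.570,-.1655]); a=4.494222823885399+np.radians(65)
r.goto([*A,.2],down(a)); r.servo_line([*A,.119],speed=.12); r.close_gripper(20); print(r.read_width())
for k in(-5,-10): r.goto([*A,.119],down(a+np.radians(k)))
r.sleep(.1); r.gripper_open(); r.servo_line([*A,.2],speed=.15)
r.goto([.45,.1,.25],down(np.radians(258.7))); r.sleep(.3)
d=r.get_image("top");print(r.read_t())
im=cv2.resize(d["pixels"][80:380,280:580,::-1],None,fx=2,fy=2,interpolation=3);cv2.imwrite("pics/c3.png",cv2.convertScaleAbs(im,alpha=1.8))
```

```text
0.01607051716718917
16.85
```

View pics/c3.png

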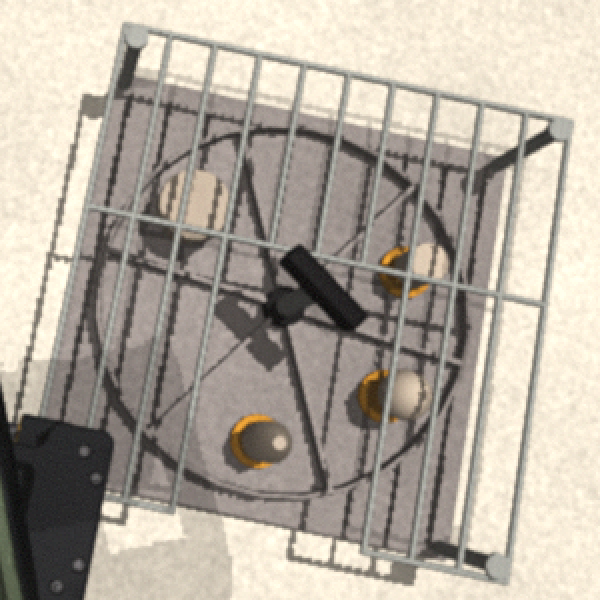

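The cone foot is now at crop (259,441) and the tip at (280,443), in the middle of the notch. I locate it again, grasp it and lift.

Run:
```python
from h import *
d=r.get_image("top")
c=(px(d,280+259/2,80+441/2,.026)+px(d,280+280/2,80+443/2,.092))/2+[-.0005,0.0005,0]
O=np.array([.462,-.1436]); lat=np.array([np.cos(np.radians(78.7)),np.sin(np.radians(78.7))])
off=(c[:2]-O)@lat; print(c,off)
assert np.linalg.norm(c[:2]-O)<.015
g=c[:2]-lat*off*.5; o=down(np.radians(258.7))
r.goto([*g,.2],o); r.servo_line([*g,.045],speed=.1); print(r.read_contact_force())
r.close_gripper(12); print(r.read_width(),r.read_finger_force())
r.servo_line([*g,.06],speed=.05); r.servo_line([*g,.24],speed=.15)
print(r.read_width(),r.read_finger_force(),r.read_t())
s=r.get_image("side");cv2.imwrite("pics/s4.png",s["pixels"][:,:,::-1])
```

```text
[ 0.46012859 -0.14278395  0.059     ] 0.0004335360393501984
[-0.15377184 -0.79378161  0.56001406]
0.031453316399897444 12.000062403967604
0.03138112737652065 11.999938336084597 22.3083
```

View pics/s4.png

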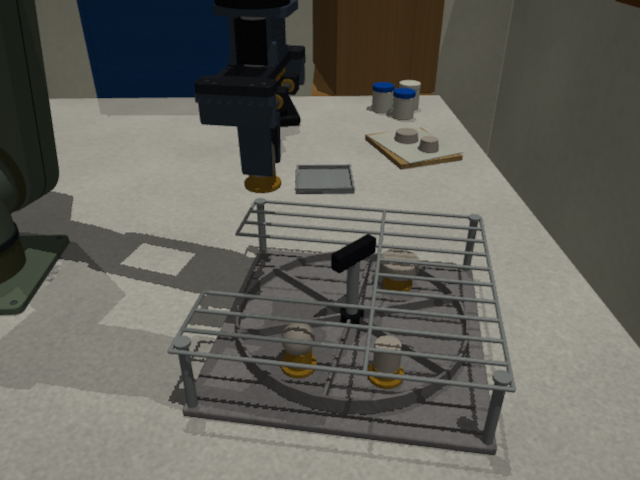

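The cone is held upright in the fingers, with its foot at (262,183). I now place it in the tray.

Run:
```python
from h import *
T=[.557,.3205]
q0=r.read_joint_positions()
o=min((down(np.radians(x)) for x in(90,180,270,0)),key=lambda o:(lambda q:9 if q is None else abs(q[5]-q0[5]))(r.ik([*T,.2],o)))
r.goto([*T,.15],o); r.servo_line([*T,.05],speed=.12)
f0=r.read_contact_force()[2]; z=.03
r.servo_line([*T,z],speed=.05)
while z>.0245 and abs(r.read_contact_force()[2]-f0)<2: z-=.001; r.servo_line([*T,z],speed=.02)
print("z",z,r.read_contact_force(),f0)
r.gripper_open(); r.servo_line([*T,.16],speed=.12); r.goto([.45,.05,.3],o); r.sleep(.3)
s=r.get_image("side");print(r.read_t())
cv2.imwrite("pics/s5.png",cv2.resize(s["pixels"][120:220,260:400,::-1],None,fx=4,fy=4,interpolation=3))
```

```text
z 0.027999999999999997 [ 0.40503882 -0.06241814 -1.73518136] 0.2778920456034387
29.9833
```

View pics/s5.png

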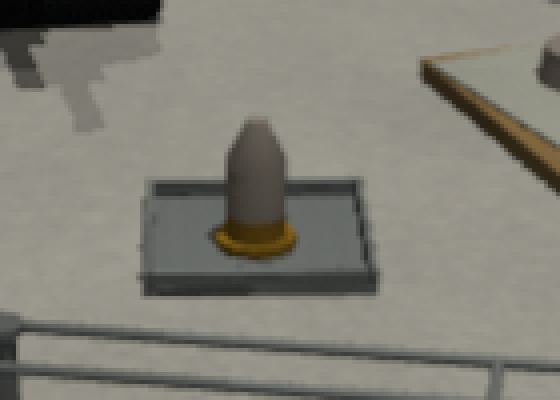

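The cone stands upright near the middle of the tray, with its foot at crop (256,240), and the robot is clear of it.

```bash
python3 -c "
from station import r
print(r.close_job())"
```

```text
the job is handed in; nothing more can be done
None
```

The cone was turned to the opening, lifted out and left standing upright near the middle of the steel tray; the job is handed in (about 30 s on the robot's clock), but no verdict was returned.

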